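# Tap on the small push light

### The arm

A 6-joint arm with a two-finger parallel gripper is mounted at the origin on the work surface. World frame = base frame: x ahead of the robot, y to its left, z up, the work surface at z = 0. Lengths are in mm, angles in rad, forces in N, time in s.
With the tool pointing down it reaches from about 300 to 775 mm from the base axis. Payload 14.6 kg.
Tool frame: the origin (TCP) lies between the finger pads; the fingertips stand 25 mm ahead of it and the grasp point (between the pads) lies 6 mm ahead of it; z points along the fingers, y is the line along which they close (so a half turn about z gives the same grasp; the last joint's range is limited). The gripper opens to 94 mm and grips with 3 to 60 N. Pads are 16 mm wide; open, the fingers measure 119 mm over their backs; the gripper's body (75 mm by 177 mm) begins 78 mm behind the grasp point.
Start: joints at [1.037, 0.3, 1.521, -0, 1.321, -0.067], TCP at [247.513, 491.148, 230.446] pointing down, gripper open.
Joint ranges: [-3.03, 3.03], [-0.79, 2.21], [0.23, 2.52], [-1.04, 4.18], [0, 3.07], [-2.55, 2.55]. Speed limits (rad/s): [2.22, 2.22, 2.57, 3.14, 3.14, 3.14].

### API

Orientations are given as [roll, pitch, yaw] about the fixed x, y, z axes, in that order (R = Rz(yaw) Ry(pitch) Rx(roll)).
In Python, from cell import manip gives the robot as it stands. The module is installed in compiled form; this text tells all that it offers.
- The arm moves only by the tool step_arm, never from a script. Its argument "series" is one flat list of numbers, 5 for each row, row after row: the shift along the world's x, y, z in mm, then the turn about the world's z in rad, then the closure, from 0 (fully open) to 1 (shut). In form: [dx, dy, dz, spin, jaw, dx, dy, dz, spin, jaw, ...]. A call has 1 to 20 rows; each row shifts and turns the commanded pose from where the row before left it; what a row does not reach is not made up. A row lasts 1/8 s, in which the tool goes at most 62.5 mm and 10.7 degrees, less where a joint would pass 70% of its speed; a pose out of reach is approached as far as the arm can. A call is refused whole if a number of a shift passes 62.5 or a number of a turn 0.188, either way. A call with a gripper value outside its range is refused whole. The fingers move at their own pace and stop on an object; "squeeze" is the grip in N (left out, the last holds). Time passes only in rows, so rows that do not move let the fingers close. It gives the time, the measured TCP pose, the force, the opening and the grip force at its end, in the units of the state.
- manip.read_state(): the state, without advancing time (a new reading comes with each control period).
- manip.camera(name): name is "scene" or "top" or "wrist"; returns (picture, depth): 420x560x3 uint8, blue, green, red; 420x560 float32, mm along the optical axis (not along the pixel's ray), 0 where there is no reading.
- manip.camera_info(name): a dict with "fovy" (degrees; the focal length in pixels is half the picture's height over the tangent of half this angle, whatever the lens; pixels are square), "cx", "cy" (the principal point, pixels), "eye" and "orientation" of the camera in the world. Camera axes: x right, y down, z forward; pixel columns grow to the right and rows downward; lengths in mm; the calibration is good to about 2 mm. A picture is of the moment at which its call begins: read the wrist's pose just before it. camera_info takes no time and is no camera call; for the wrist camera it gives the pose at the moment of the call.
- manip.sign_off(): hands the job in; it is judged then, once.
The state is a dict: "clock": time; "joints": joint angles; "qd": joint speeds; "effort": joint torques, N m; "eef_pos": TCP position; "eef_rot": TCP orientation; "wrist_force": force on the tool from outside, world axes, zero at the start; "moment": the same for the moment, N m; "finger_gap": finger opening in mm; "finger_force": force on a finger pad.
Only numpy, scipy, OpenCV 4.12 (cv2) and the standard library are available. Lean on these libraries where they do the work, as an engineer would, in place of code of your own. Each camera call takes 0.05 s, during which the arm holds its last target. There are 200 camera calls.

### The job

It is too dark in the corner to polish shoes: switch on the smaller of the two push lights by pressing its dome down gently with the fingertips until it clicks, then let the dome come back up and withdraw the hand a good hand's breadth (over 10 cm) clear of it. The light stays where it lies: do not pick it up or shove it along. Leave alone the larger push light, the flat-lidded jars and everything else.

Things in the scene. Friction and masses are not known exactly. Their poses are not given: they have to be found in the camera images.
- light_small: the small battery push light to be pressed: loose, about 0.14 kg, a round grey plastic base 72 mm across and 18 mm high with a white dome 60 mm across rising from it, 35 mm high in all. Origin: centre of its underside; z up. It stands in one of four places in a row across the table in front of the robot, the other three places being taken by the large push light and the two jars, in any order
- dome_small_top (a point): the crown of the small light's dome, the spot to press, 35 mm above the table while the dome is up; it goes down with the dome
- dome_small (a joint): how far the small light's dome is pressed down, in m: 0 up, clicks on at 0.004, stop at 0.009. A spring pushes it back up: about 1 N at the start, 4 N at the click, 8 N at the stop
- light_large: the large push light, to be left alone: the same shape, 110 mm across, 40 mm high, loose; origin at the centre of its underside
- dome_large (a joint): how far the large light's dome is pressed down, in m (0 up, stop at 0.009)
- jar_small: a small shoe-cream jar, to be left alone: 72 mm across, 35 mm high, grey with a flat white screw lid, loose; origin at the centre of its underside
- jar_large: a large shoe-cream jar, to be left alone: 110 mm across, 40 mm high, grey with a flat white screw lid, loose; origin at the centre of its underside
- bowl: grey ceramic bowl, 140 mm across, 60 mm high, loose, in the row behind; origin at the centre of its underside
- caddy: red plastic caddy with a twist cap, round, 76 mm across, 100 mm high, loose, in the row behind; origin at the centre of its underside
- tree_near: wooden shoe tree lying crosswise in the row behind, 240 mm long in y, 70 mm wide, 56 mm high, loose; origin under its middle
- tree_far: the other shoe tree of the pair, same size, lying behind the first; origin under its middle
Not all that is in view belongs to the job. Leave any purple or yellow look-alike of the light_small alone.

How it is judged (in metres and radians):
On the way, in this order (a step that is already met when the one before it is completed fails the run):
1. the small light's dome is pressed past its click (4 mm) by the fingers (value of joint dome_small above 0.004 m and contact force between the fingers and light_small above 0.5 N), for 0.04 s.
2. the dome is let back up and the fingers have left the light (value of joint dome_small below 0.0015 m and contact force between the fingers and light_small below 0.05 N), for 0.1 s.
At the end, for the whole second after the job is handed in: the small light's dome is up again (within 1.5 mm), the light is at rest, flat, within 15 mm of where it started, the hand is over 90 mm from the dome, the large light's dome is up, and every other thing is within 12 mm of where it started (value of joint each of dome_small, dome_large below 0.0015 m and distance of light_small from where it was at the start of the episode below 0.015 m and angle between light_small's own z axis and vertical below 0.05 rad and linear speed of light_small below 0.02 m/s and distance between the grasp point and dome_small_top above 0.09 m and distance of each of light_large, jar_small, jar_large, bowl, caddy, tree_near, tree_far from where it was at the start of the episode below 0.012 m); the robot touches nothing.
It fails at once if the small light is pressed or squeezed hard (over 20 N) (contact force between the fingers and light_small above 20 N).
It fails at once if the small light is lifted (8 mm), tipped, or shoved over 15 mm (height (world z) of light_small above 0.008 m or angle between light_small's own z axis and vertical above 0.15 rad or distance of light_small from where it was at the start of the episode above 0.015 m).
It fails at once if the large light or a jar is touched (over 0.5 N), or the large light's dome pressed (value of joint dome_large above 0.002 m or contact force between any of the fingers, the arm and light_large above 0.5 N or contact force between any of the fingers, the arm and jar_small above 0.5 N or contact force between any of the fingers, the arm and jar_large above 0.5 N).
It fails at once if another thing on the table is moved over 12 mm (distance of any of light_large, jar_small, jar_large, bowl, caddy, tree_near, tree_far from where it was at the start of the episode above 0.012 m).
It also fails if it takes over 32 s, if anything falls off the work surface, if the arm or the gripper's body presses on something with over 40 N, if the wrist force passes 120 N, or if a joint passes its speed limit or range.

## Working session

There is one attempt and no reset: what is moved stays moved. The work goes in short steps, Python scripts to look and compute and a tool call to move; the robot and the scene stay as the last step left them, time stands still between calls to the robot, and variables do not carry over. Pictures are saved under pics/ and viewed, at most 10 in all, crops included, and the job is handed in when it is done.

Besides the shell and the picture viewer there is one more tool, called as name(argument=value, ...) on one line, values as JSON. step_arm: Moves the arm, as the interface text tells. Its arguments: {"type":"object","properties":{"series":{"type":"array"},"squeeze":{"type":"number"}},"required":["series"]}

```bash
mkdir -p pics; cat > h.py <<'E'
import numpy as np, cv2
from cell import manip
from scipy.spatial.transform import Rotation as R
def info(n):
    i=manip.camera_info(n); return i
def cloud(n,d,i=None):
    i=i or manip.camera_info(n)
    f=d.shape[0]/2/np.tan(np.radians(i["fovy"])/2)
    v,u=np.mgrid[:d.shape[0],:d.shape[1]]
    P=np.dstack([(u-i["cx"])*d/f,(v-i["cy"])*d/f,d])
    o=np.array(i["orientation"]); M=o if o.shape==(3,3) else R.from_euler('xyz',o).as_matrix()
    return P@M.T+np.array(i["eye"])
E
python3 - <<'E'
from h import *
print(manip.read_state())
for n in("scene","top"):
    p,d=manip.camera(n); print(n,manip.camera_info(n)); cv2.imwrite(f"pics/{n}.png",p); np.save(n,d)
    cv2.imwrite(f"pics/{n}0.png",p)
E
```

```text
{'clock': 0.0, 'joints': array([ 1.03741697e+00,  3.00465333e-01,  1.52157817e+00,  1.04041822e-05,
        1.32067959e+00, -6.66094939e-02]), 'qd': array([ 6.56372501e-05, -1.84760183e-03, -1.45051031e-03,  8.49864765e-05,
       -2.59721066e-03, -4.63809082e-04]), 'effort': array([-7.84472359e-04, -5.31798577e+01, -3.52748358e+01,  7.08164927e-02,
        2.42700346e-02, -8.12656140e-05]), 'eef_pos': array([247.39111464, 490.96528738, 229.89070558]), 'eef_rot': array([-3.14046540e+00, -8.52969356e-05,  2.67482017e+00]), 'wrist_force': array([ 0.19323649, -0.50692823,  0.79291869]), 'moment': array([ 0.01515414, -0.00230685,  0.01488839]), 'finger_force': 0.0, 'finger_gap': 93.54663088335069}
scene {'fovy': 55.709286321784646, 'cx': 269.91506346116034, 'cy': 212.99239931812576, 'eye': array([979.60091064, 404.10454374, 899.74803086]), 'orientation': array([-2.54086731, -0.00840165,  2.37220323])}
top {'fovy': 52.444672299112376, 'cx': 276.8795637827412, 'cy': 200.8930624203964, 'eye': array([531.47445237,  13.09600166, 921.03527569]), 'orientation': array([-3.07320288,  0.01238529, -1.54233331])}
```

View pics/scene.png

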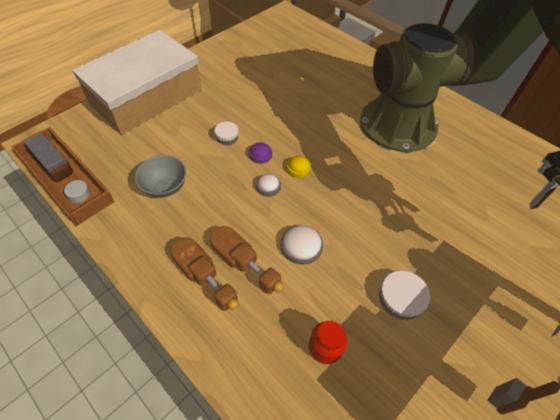

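View pics/top.png

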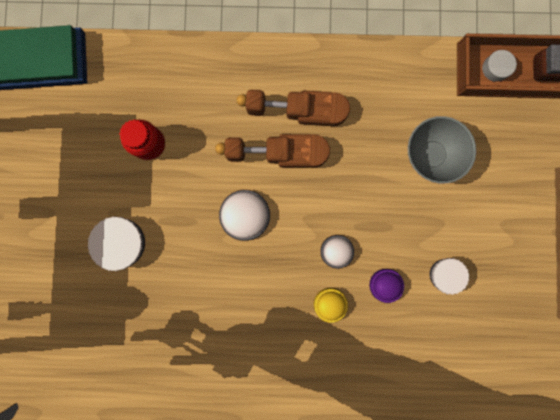

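Top view candidates:
- White dome, small: (338,251)
- White dome, large: (245,215)
- Small flat jar: (450,275)
- Large flat jar: (115,243)
- Purple look-alike: (387,286)
- Yellow look-alike: (331,305)

By the description I choose the one at (338,251), and will check it in a close crop and in depth.

```bash
python3 - <<'E'
from h import *
for n,c in(("top",dict(small=(338,251),large=(245,215),jar_s=(450,275),jar_l=(115,243),pur=(387,286),yel=(331,305))),("scene",dict(small=(268,184),jar_s=(227,132)))):
    d=np.load(n+".npy"); P=cloud(n,d)
    for k,(u,v) in c.items():
        r=28 if 'l' in k[0] or k=='jar_l' else 20
        W=P[v-r:v+r+1,u-r:u+r+1].reshape(-1,3); m=(W[:,2]>10)
        Q=W[m]; lo,hi=np.percentile(Q,1,0),np.percentile(Q,99,0)
        T=Q[Q[:,2]>Q[:,2].max()-4]
        print(n,k,"mid",((lo+hi)/2).round(1),"size",(hi-lo).round(1),"maxz",Q[:,2].max().round(1),"top",T.mean(0).round(1),len(T),"table",np.median(W[~m][:,2]).round(1))
p=cv2.imread("pics/top.png")[180:330,290:490]
cv2.imwrite("pics/crop.png",cv2.resize(p,None,fx=4,fy=4,interpolation=cv2.INTER_CUBIC))
E
```

```text
top small mid [ 491.1 -102.    23.6] size [67.  67.4 24.8] maxz 921.0 top [531.5  13.1 921. ] 6 table -1.1
top large mid [563.1  94.2  26.7] size [102.  103.9  29.8] maxz 921.0 top [531.5  13.1 921. ] 17 table -0.9
top jar_s mid [ 449.1 -333.4   25. ] size [68.4 69.7 25.1] maxz 921.0 top [531.5  13.1 921. ] 4 table -1.2
top jar_l mid [495.3 359.5  28.1] size [102.9 105.1  29.4] maxz 921.0 top [531.5  13.1 921. ] 12 table -0.9
top pur mid [ 460.7 -113.9  465.9] size [141.6 254.  910.2] maxz 921.0 top [531.5  13.1 921. ] 12 table -1.2
top yel mid [438.7 -55.7 466.3] size [185.5 137.6 909.5] maxz 921.0 top [531.5  13.1 921. ] 11 table -1.2
scene small mid [689.9 135.6 455.2] size [579.4 537.1 889.1] maxz 899.7 top [979.6 404.1 899.7] 7 table 1.9
scene jar_s mid [694.6  17.8 455.3] size [570.1 772.7 888.8] maxz 899.7 top [979.6 404.1 899.7] 9 table 2.2
```

View pics/crop.png

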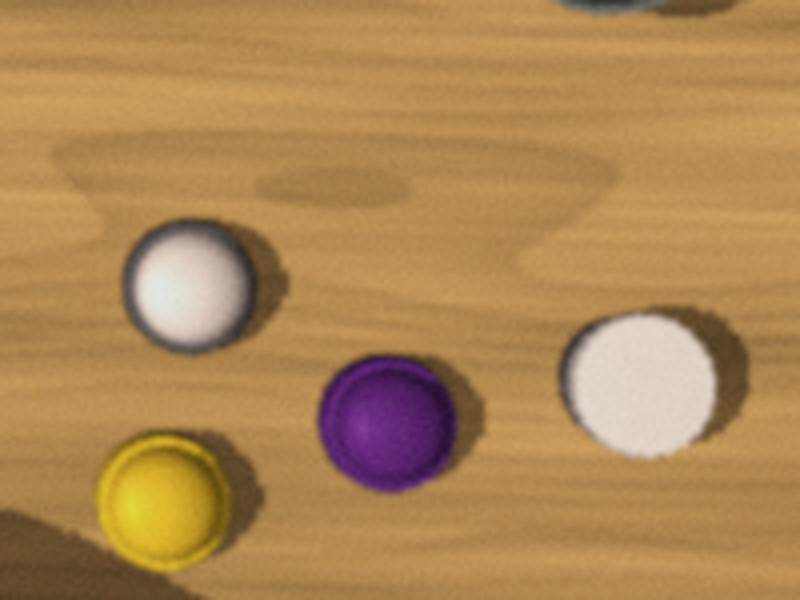

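The crop shows the white dome with a grey rim at crop (190,285), about 67 mm wide in depth. The white disc at (645,385) is flat, so it is the jar, and the coloured ones are decoys. The target is at about (491,-102).

step_arm(series=[15, -37, 0, 0, 1, 15, -37, 0, 0, 1, 15, -37, 0, 0, 1, 15, -37, 0, 0, 1, 15, -37, 0, 0, 1, 15, -37, 0, 0, 1, 15, -37, 0, 0, 1, 15, -37, 0, 0, 1, 15, -37, 0, 0, 1, 15, -37, 0, 0, 1, 15, -37, 0, 0, 1, 15, -37, 0, 0, 1, 15, -37, 0, 0, 1, 15, -37, 0, 0, 1, 15, -37, 0, 0, 1, 15, -37, 0, 0, 1, 0, 0, 0, 0, 1, 0, 0, 0, 0, 1], squeeze=5)

```text
clock: 2.35
eef_pos: [487.2, -100.4, 230.1]
eef_rot: [-3.142, -0.001, 2.675]
wrist_force: [-0.3, 0.2, 0.2]
finger_gap: 0.6
finger_force: 0.0
```

```bash
python3 - <<'E'
from h import *
i=manip.camera_info("wrist");s=manip.read_state()
p,d=manip.camera("wrist"); P=cloud("wrist",d,i); cv2.imwrite("pics/w1.png",p)
m=(d>0)&(np.abs(P[...,0]-491)<45)&(np.abs(P[...,1]+102)<45)&(P[...,2]>8)&(P[...,2]<60)
Q=P[m]; lo,hi=np.percentile(Q,1,0),np.percentile(Q,99,0); print(s["eef_pos"],s["eef_rot"],s["finger_gap"],s["wrist_force"],s["clock"])
print(m.sum(),(lo+hi)/2,hi-lo)
T=Q[Q[:,2]>hi[2]-3];print(T.mean(0))
m=(d>0)&(np.abs(P[...,2])<6);print("table",np.median(P[m][:,2]))
E
```

```text
[ 487.18561539 -100.43639724  230.14785933] [-3.14155763e+00 -7.95748220e-04  2.67466745e+00] 0.5955121647568075 [-0.34143196  0.21434676  0.20324281] 2.35
3279 [ 485.9990504  -102.55738948   23.72507032] [65.82307874 65.50745285 23.53880013]
[ 486.76846172 -102.92105447   33.86871204]
table -0.23089011809787507
```

View pics/w1.png

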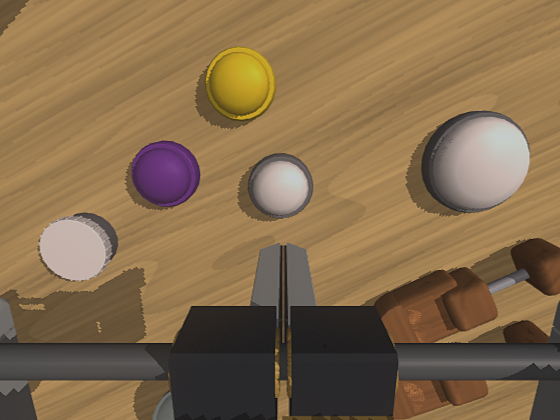

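The wrist view shows the white dome at (281,185) just ahead of the closed fingertips. The two measurements average (488.5,-102), so I'll move there and descend to just above the dome.

step_arm(series=[1, -2, -20, 0, 1, 0, 0, -20, 0, 1, 0, 0, -20, 0, 1, 0, 0, -20, 0, 1, 0, 0, -20, 0, 1, 0, 0, -20, 0, 1, 0, 0, -20, 0, 1, 0, 0, -15, 0, 1, 0, 0, -5, 0, 1, 0, 0, 0, 0, 1, 0, 0, 0, 0, 1])

```text
clock: 3.78
eef_pos: [488.8, -102.9, 71.1]
eef_rot: [3.141, 0.001, 2.675]
wrist_force: [0.2, 0.3, -0.3]
finger_gap: 0.5
finger_force: 0.0
```

```bash
python3 - <<'E'
from h import *
p,d=manip.camera("wrist"); cv2.imwrite("pics/w2.png",p)
E
```

```text
(no output)
```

View pics/w2.png

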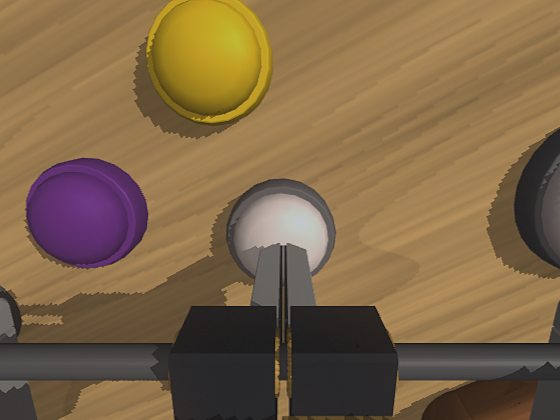

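The closed fingertips at (283,245) sit over the middle of the dome at (282,232), about 11 mm above it. Next I press slowly.

step_arm(series=[0, 0, -4, 0, 1, 0, 0, -4, 0, 1, 0, 0, -2, 0, 1, 0, 0, -1, 0, 1, 0, 0, -1, 0, 1, 0, 0, -1, 0, 1, 0, 0, 0, 0, 1])

```text
clock: 4.7
eef_pos: [488.5, -102.8, 57.5]
eef_rot: [-3.142, -0.0, 2.675]
wrist_force: [-1.8, 0.3, 3.2]
finger_gap: 0.7
finger_force: 1.4
```

step_arm(series=[0, 0, -1, 0, 1, 0, 0, -1, 0, 1, 0, 0, -1, 0, 1, 0, 0, 0, 0, 1])

```text
clock: 5.2
eef_pos: [488.5, -102.9, 54.5]
eef_rot: [-3.142, 0.0, 2.675]
wrist_force: [-3.4, 0.4, 4.9]
finger_gap: 0.8
finger_force: 2.5
```

step_arm(series=[0, 0, -1, 0, 1, 0, 0, 0, 0, 1])

```text
clock: 5.45
eef_pos: [488.6, -102.9, 53.5]
eef_rot: [3.142, 0.0, 2.675]
wrist_force: [-2.6, 0.0, 6.6]
finger_gap: 0.4
finger_force: 2.9
```

```bash
python3 - <<'E'
from h import *
s=manip.read_state();print(s["wrist_force"],s["eef_pos"])
p,d=manip.camera("top"); P=cloud("top",d)
p,d=manip.camera("wrist"); cv2.imwrite("pics/w3.png",p)
E
```

```text
[-2.58310675  0.04830997  6.63298238] [ 488.55821611 -102.85682077   53.53726103]
```

View pics/w3.png

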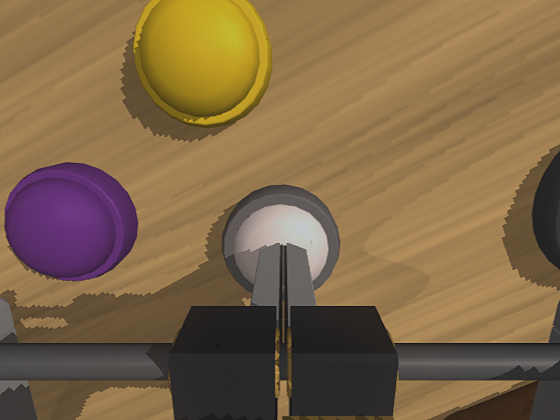

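The view shows the tips at (283,245) on the dome, which has sunk into its base. The 6.6 N reading is well past the 4 N click. Now I release and withdraw straight up.

step_arm(series=[0, 0, -0.5, 0, 1, 0, 0, 1, 0, 1, 0, 0, 2, 0, 1, 0, 0, 3, 0, 1, 0, 0, 4, 0, 1, 0, 0, 10, 0, 1, 0, 0, 20, 0, 1, 0, 0, 25, 0, 1, 0, 0, 25, 0, 1, 0, 0, 25, 0, 1, 0, 0, 25, 0, 1, 0, 0, 25, 0, 1, 0, 0, 10, 0, 1, 0, 0, 0, 0, 1, 0, 0, 0, 0, 1])

```text
clock: 7.42
eef_pos: [488.2, -102.8, 227.0]
eef_rot: [-3.141, -0.001, 2.675]
wrist_force: [-0.6, 0.3, 0.0]
finger_gap: 0.6
finger_force: 0.0
```

```bash
python3 - <<'E'
from h import *
s=manip.read_state()
i=manip.camera_info("wrist");p,d=manip.camera("wrist"); P=cloud("wrist",d,i); cv2.imwrite("pics/w4.png",p)
m=(d>0)&(np.abs(P[...,0]-491)<45)&(np.abs(P[...,1]+102)<45)&(P[...,2]>8)&(P[...,2]<60)
Q=P[m]; lo,hi=np.percentile(Q,1,0),np.percentile(Q,99,0); print(s["eef_pos"],s["wrist_force"],s["clock"])
print((lo+hi)/2,hi-lo,hi[2])
E
```

```text
[ 488.1987776  -102.7709436   226.99898985] [-0.55944617  0.33189394  0.02140329] 7.425
[ 485.96335063 -102.62487749   23.70060001] [65.79009887 65.63211231 23.4674922 ] 35.434346114276934
```

View pics/w4.png

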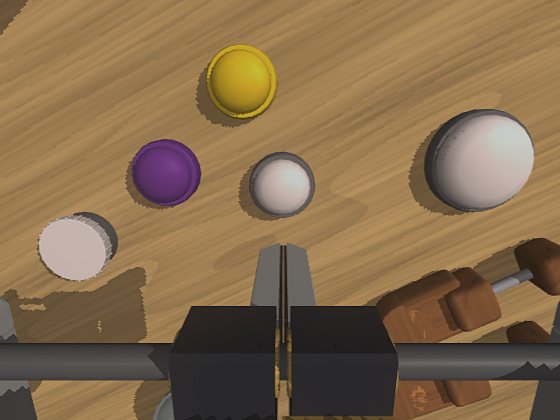

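The light at (282,185) has not moved (within 0.1 mm), its dome is back up at 35.4 mm, and the hand is clear.

```bash
python3 -c "
from cell import manip
print(manip.sign_off())"
```

```text
the job is handed in; nothing more can be done
None
```

I pressed the small push light's dome to about 6.6 N, past its 4 N click, let it come back up and withdrew the hand about 17 cm. The light did not move, nothing else was touched, and the job is handed in, though `sign_off` returned no verdict.

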